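# Open the child-locked medicine box

### The job

Open the white class medicine box: slide its child-lock tab all the way out from under the button, then press the button so that the lid springs fully open. Lift out the tall tablet bottle and stand it upright on the flat steel tray. Leave the box open and unlocked, and disturb nothing else.

Things in the scene. Friction and masses are not known exactly. Their poses are not given: they have to be found in the camera images.
- medbox: White medicine box fixed on the desk, 240 mm wide (y), 210 deep (x), rim z 85; origin under its middle, own -x is its front, z up. The front 65 mm (x -110 to -45) is a solid control deck, top z 85, with button and tab; behind it, under the lid, is the storage (x -45 to 96, floor z 7, walls 4 mm), parted by a low divider along x at y 0 (top z 52) into two compartments 114 mm wide.
- button_top (a point): Centre of the top face of the grey push button on the deck: a square head 26 x 26 mm, 7 mm thick, on a stem, its top 14 mm above the deck, at box x -71 mm, y 0, its middle 26 mm in front of the lid's edge. It is pressed straight down.
- button (a joint): Travel of the push button in m: 0 up, 0.006 fully pressed; sprung, about 1 N to start and 4.5 N fully down. The latch lets the lid go at about 0.004, so press it fully down. While the tab's nose is under the head it can go down only about 1 mm.
- tab_ridge (a point): Middle of the grey ribbed thumb ridge of the child-lock tab, 8 mm above the deck; moves with the tab. Ridge 18 mm deep (x), 14 wide (y), standing 16 mm above the deck, in front of the button at box x -98 mm (27 mm from ridge middle to button middle, 5 mm gap). A nose 12 mm wide, 6.5 high reaches from it back under the button head.
- lock_tab (a joint): Position of the child-lock tab in m along the box's own +y (to the left as seen by the robot): near 0 locked; nose clear of the button beyond 0.019; 0.026 end stop, fully unlocked. Slides with about 2 N of friction, stays where it is left; can be pushed by the -y side of its ridge.
- lid (a joint): Opening angle of the lid in rad: 0 shut and latched, 2.0 fully open. Lid 141 mm deep, 6 mm thick, hinged along the back edge of the box (box x 98, z 85 mm). Once unlatched, a damped spring swings it up and back to 2.0 in about 1.5 s and holds it there, leaning backwards, unless something stands in its way.
- tablets_mid (a point): Centre, half-way up, of the tablet bottle: white plastic, paper label, screw cap; 38 mm diameter, 70 mm tall (top 16 mm is the cap, 35 mm diameter), about 60 g. Stands upright in either compartment of the box, its top 8 mm below the rim; the tall one of the two things inside.
- ointment: Squat white ointment jar, 54 mm diameter and 32 mm high, standing in the other compartment; origin under its middle. Stays in the box.
- tray: Flat steel tray lying loose on the desk, 130 mm (own x) by 170 mm (own y), rim 16 mm high, walls 4 mm, floor 4 to 5 mm thick; origin under its middle, z up.
- stapler: Black desk stapler, 35 x 140 x 54 mm, long side along its own y, lying between the robot and the work; origin under its middle. Leave alone.
- pen_pot: Blue pen pot with pens, 82 mm diameter, about 140 mm high with the pens, at the far side; origin under its middle. Leave alone.
- exercise_books: Stack of exercise books, about 200 x 275 mm and 90 mm high, at the left end of the work; fixed; origin under its middle.
Things that resemble listed ones, but are neither listed nor needed, are in the scene too. Of the things shaped like the tray, the steel one is meant.

How it is judged:
By the outcome, as a careful person would: the job done as asked, in the order asked, and still so for the second after the job is handed in, with the robot touching nothing.
It also fails if it takes over 58 s, if anything falls off the work surface, if the arm or the gripper's body presses on something with over 40 N, if the wrist force passes 120 N, or if a joint passes its speed limit or range.

### The arm

A 6-joint arm with a two-finger parallel gripper is mounted at the origin on the work surface. World frame = base frame: x ahead of the robot, y to its left, z up, the work surface at z = 0. Lengths are in m, angles in rad, forces in N, time in s.
With the tool pointing down it reaches from about 0.225 to 0.875 m from the base axis. Payload 3.4 kg.
Tool frame: the origin (TCP) lies on the centre line of the jaws, within the pads' length; the fingertips stand 17 mm ahead of it and the grasp point (between the pads) lies 2 mm behind it (nose_length is the distance from the TCP to the fingertips, in m); z points along the fingers, y is the line along which they close (so a half turn about z gives the same grasp; the last joint's range is limited). The gripper opens to 85 mm and grips with 20 to 120 N. Pads are 22 mm wide; open, the fingers measure 114 mm over their backs; the gripper's body (76 mm by 85 mm) begins 54 mm behind the grasp point. The pads swing forward as they close: fully open they stand 13 mm farther back than shut.
Start: joints at [0.98, 0.276, 1.505, -0, 1.361, -0.121], TCP at [0.26, 0.513, 0.248] pointing down, gripper open.
Joint ranges: [-2.89, 2.89], [-0.75, 2.08], [0.22, 2.7], [-1.18, 4.32], [0.11, 2.71], [-2.7, 2.7]. Speed limits (rad/s): [2.57, 2.57, 3.14, 3.14, 3.14, 3.14].

### API

Orientations are given as a unit quaternion [w, x, y, z].
In Python, from rig import get_state, get_image, sign_off, find_in, place_of, nose_length gives the robot as it stands.
- The arm moves only by the tool apply_moves, never from a script. Its argument "deltas" is one flat list of numbers, 5 for each row, row after row: the finger opening in mm, from 0 to 85.4, then the shift along the tool's x, y, z in mm, then the turn about the tool's z in degrees. A call has 1 to 12 rows; each row is the pose to reach, as a shift and turn from the pose commanded when the call began, along the tool's axes at that moment; what a row does not reach only later rows make up. A row lasts 1/12 s, in which the tool goes at most 41.7 mm and 7.16 degrees, less where a joint would pass 70% of its speed; a pose out of reach is approached as far as the arm can. A call with a gripper value outside its range is refused whole. The fingers move at their own pace and stop on an object; "squeeze" is the grip in N (left out, the last holds). Time passes only in rows, so rows that repeat a pose let the fingers close. It gives the time, the measured TCP pose, the force, the opening and the grip force at its end, in the units of the state.
- get_state(): the state, without advancing time (a new reading comes with each control period).
- get_image(name): name is "side" or "top" or "wrist"; returns a dict with "frame" (420x560x3 uint8, red, green, blue), "K" (3x3 intrinsics, pixels), "position" and "orientation" of the camera in the world. Camera axes: x right, y down, z forward; pixel columns grow to the right and rows downward; lengths in m; the calibration is good to about 2 mm. A picture is of the moment at which its call begins. There is no depth.
- sign_off(): hands the job in; it is judged then, once.
Trained networks look in a picture, given as the dict that the camera call returned (one of the last four; its "shot" number tells which), for a name from the list of things; names that differ only in an ending like _2 or _b are one class to them, and where a whole thing is asked for, a point or a joint stands for the part that bears it (a point fixed in the world has none). Each returns a list of dicts, best first, with "score" (0 to 1); they miss things now and then, are a little off and sometimes report something else, mostly with a low value. They report only what shows in the picture. A call takes as long as a camera call. They do not tell look-alikes from the thing itself.
- find_in(query, picture): "point" ([column, row] in pixels, amid what is visible of it).
- place_of(query, picture): "point" ([column, row] in pixels: a listed point, or the origin of a listed thing).
The state is a dict: "clock": time; "qpos": joint angles; "qd": joint speeds; "effort": joint torques, N m; "position": TCP position; "ee_rot": TCP orientation; "contact_force": force on the tool from outside, world axes, zero at the start; "moment": the same for the moment, N m; "width": finger opening in m; "gripper_force": force on a finger pad.
Only numpy, scipy, OpenCV 4.12 (cv2) and the standard library are available. Lean on these libraries where they do the work, as an engineer would, in place of code of your own. Each camera call takes 0.05 s, during which the arm holds its last target. There are 200 camera calls.

## Working session

There is one attempt and no reset: what is moved stays moved. The work goes in short steps, Python scripts to look and compute and a tool call to move; the robot and the scene stay as the last step left them, time stands still between calls to the robot, and variables do not carry over. Pictures are saved under pics/ and viewed, at most 13 in all, crops included, and the job is handed in when it is done.

Besides the shell and the picture viewer there is one more tool, called after "Request:" by a JSON object that holds its "op" and its "data". apply_moves: Moves the arm, as the interface text tells. Its arguments: {"type":"object","properties":{"deltas":{"type":"array"},"squeeze":{"type":"number"}},"required":["deltas"]}

```bash
mkdir -p pics; cat > h.py <<'E'
import numpy as np, cv2
from scipy.spatial.transform import Rotation as R
from rig import *
def Rq(q): return R.from_quat([q[1],q[2],q[3],q[0]]).as_matrix()
def ray(im,p):
    d=np.linalg.inv(im["K"])@[p[0],p[1],1]; return np.array(im["position"]),Rq(im["orientation"])@d
def atz(im,p,z):
    o,d=ray(im,p); return o+d*(z-o[2])/d[2]
def proj(im,P):
    c=Rq(im["orientation"]).T@(np.array(P)-im["position"]); u=im["K"]@c; return u[:2]/u[2]
def tri(obs):
    A=0;b=0
    for im,p in obs:
        o,d=ray(im,p); d=d/np.linalg.norm(d); M=np.eye(3)-np.outer(d,d); A=A+M; b=b+M@o
    return np.linalg.solve(A,b)
def save(im,n): cv2.imwrite(f"pics/{n}.png",im["frame"][:,:,::-1])
E
python3 - <<'E'
from h import *
np.set_printoptions(precision=4,suppress=True)
s=get_state(); print(s["clock"],s["position"],s["ee_rot"],s["width"],nose_length)
ims={n:get_image(n) for n in("top","side","wrist")}
for n,im in ims.items(): save(im,n+"0"); print(n,im["position"])
cv2.imwrite("pics/ts.png",cv2.resize(np.vstack([ims["top"]["frame"],ims["side"]["frame"]])[:,:,::-1],None,fx=.71,fy=.71))
Z=dict(medbox=0,button_top=.099,tab_ridge=.093,tray=0,stapler=0,pen_pot=0,exercise_books=0)
for q,z in Z.items():
  for n in("top","side"):
    for r in place_of(q,ims[n])[:3]: print(q,n,np.round(r["point"],1),round(r["score"],2),atz(ims[n],r["point"],z))
E
```

```text
0.0 [0.26   0.5123 0.2474] [-0.0003  0.2327  0.9725 -0.0009] 0.08564983994979024 0.017
top [0.4525 0.1152 1.3782]
side [0.5555 0.9727 1.0607]
wrist [0.1876 0.5497 0.3732]
medbox top [384.9 214.9] 0.75 [ 0.5766 -0.1725  0.    ]
medbox side [286.7 136.6] 0.87 [ 0.5822 -0.1834  0.    ]
button_top top [387.2 236.5] 0.58 [ 0.5114 -0.1551  0.099 ]
button_top side [310.1 119.1] 0.46 [ 0.5141 -0.1553  0.099 ]
tab_ridge top [378.3 246.7] 0.54 [ 0.4859 -0.1321  0.093 ]
tab_ridge side [320.2 125.4] 0.4 [ 0.4839 -0.1362  0.093 ]
tray top [231.7 300.1] 0.84 [0.3521 0.2605 0.    ]
tray top [248. 145.] 0.63 [0.7866 0.2068 0.    ]
tray top [248.1 214.5] 0.61 [0.5881 0.2105 0.    ]
tray side [368.3 258.5] 0.76 [0.3549 0.2602 0.    ]
tray side [198.3 235.5] 0.68 [0.7989 0.2127 0.    ]
stapler top [334.5 285.2] 0.69 [ 0.3854 -0.0243  0.    ]
stapler side [350.9 177. ] 0.65 [ 0.3877 -0.0221  0.    ]
pen_pot top [387.5 236. ] 0.74 [ 0.5174 -0.1769  0.    ]
pen_pot top [318.7 141.8] 0.61 [0.7902 0.0056 0.    ]
pen_pot side [210.7 180.5] 0.85 [0.7937 0.016  0.    ]
exercise_books top [137.6 225.6] 0.75 [0.5652 0.5208 0.    ]
exercise_books side [279.8 350. ] 0.83 [0.5686 0.5159 0.    ]
```

View pics/top0.png

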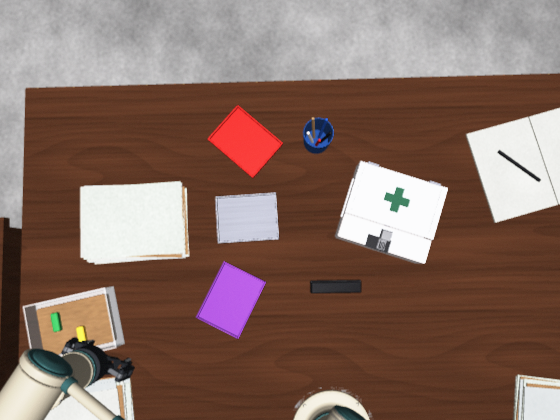

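View pics/side0.png

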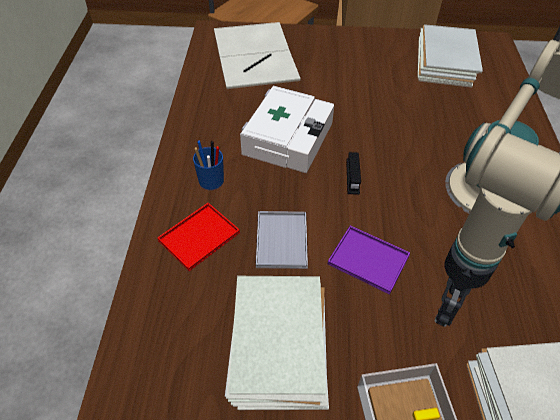

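The steel tray is the grey one, near pixel (248,217) in the top view. The red and purple ones are decoys. The box is at about (.579,-.176) with a yaw of about -16°, and its tab is in front of the button near (378,245). I'll move over the box and look with the wrist camera.

Request:
{"op": "apply_moves", "data": {"deltas": [0,-485,-527,40,-11,0,-485,-527,40,-11,0,-485,-527,40,-11,0,-485,-527,40,-11,0,-485,-527,40,-11,0,-485,-527,40,-11,0,-485,-527,40,-11,0,-485,-527,40,-11,0,-485,-527,40,-11,0,-485,-527,40,-11,0,-485,-527,40,-11,0,-485,-527,40,-11]}}

```text
clock: 1.85
position: [0.3956, 0.0302, 0.2208]
ee_rot: [0.001, 0.139, 0.99, 0.0]
contact_force: [0.4, 0.9, 0.4]
width: 0.0005
gripper_force: 0.0
```

Request:
{"op": "apply_moves", "data": {"deltas": [0,-113,-183,10,0,0,-113,-183,10,0,0,-113,-183,10,0,0,-113,-183,10,0,0,-113,-183,10,0,0,-113,-183,10,0,0,-113,-183,10,0,0,-113,-183,10,0]}}

```text
clock: 2.52
position: [0.4535, -0.1745, 0.2101]
ee_rot: [-0.001, 0.139, 0.99, 0.001]
contact_force: [0.1, -0.2, 0.3]
width: 0.0
gripper_force: 0.0
```

```bash
python3 - <<'E'
from h import *
np.set_printoptions(precision=4,suppress=True)
s=get_state(); print(s["clock"],s["position"],s["ee_rot"],s["qpos"])
w=get_image("wrist"); t=get_image("top"); save(w,"w1")
for q,z in dict(medbox=0,button_top=.099,tab_ridge=.093).items():
  for n,im in(("w",w),("t",t)):
    for r in place_of(q,im)[:2]: print(q,n,np.round(r["point"],1),round(r["score"],2),atz(im,r["point"],z))
E
```

```text
2.5167 [ 0.4535 -0.1745  0.2101] [-0.0007  0.1391  0.9903  0.0007] [-0.5112  0.1691  1.7486  0.0009  1.2257 -1.8031]
medbox w [312.8 280. ] 0.66 [ 0.5849 -0.1733  0.    ]
medbox t [385.8 213.4] 0.61 [ 0.5807 -0.1752  0.    ]
button_top w [327.2 268.1] 0.8 [ 0.5155 -0.1529  0.099 ]
button_top t [387.2 235.7] 0.45 [ 0.5135 -0.1552  0.099 ]
button_top t [317.7 139.9] 0.27 [0.7712 0.016  0.099 ]
tab_ridge w [335.7 232.5] 0.9 [ 0.4893 -0.1388  0.093 ]
tab_ridge t [380.7 247.1] 0.65 [ 0.4847 -0.1382  0.093 ]
tab_ridge t [387.6 233.4] 0.27 [ 0.5197 -0.1578  0.093 ]
```

View pics/w1.png

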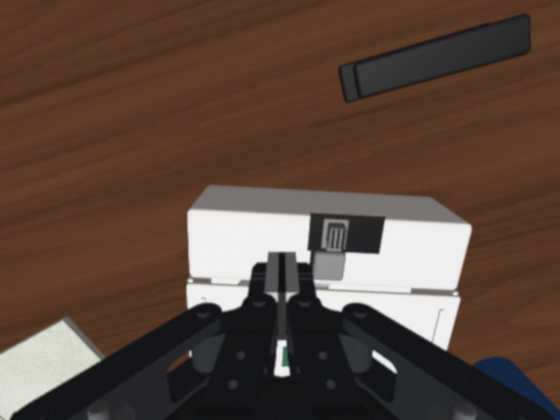

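The wrist view shows the deck from (190,210) to (468,225), the ridge at (336,233) and the button at (328,266). I'll compute the pose from the deck edges.

```bash
python3 - <<'E'
from h import *
np.set_printoptions(precision=4,suppress=True)
im=cv2.imread("pics/w1.png"); w=get_image("wrist")
P={k:atz(w,p,.085) for k,p in dict(FR=(190,210),FL=(468,226),LR=(190,280),LL=(457,290)).items()}
for k,v in P.items(): print(k,v)
for a,b in(("FR","FL"),("LR","LL")):
    d=P[b]-P[a]; print(np.linalg.norm(d),np.degrees(np.arctan2(-d[0],d[1])))
cv2.imwrite("pics/w1c.png",cv2.resize(im[180:310,170:490],None,fx=2.5,fy=2.5,interpolation=2))
B=atz(w,(327.2,268.1),.099);T=atz(w,(335.7,232.5),.093);d=B-T;print(d,np.degrees(np.arctan2(d[1],d[0])))
E
```

```text
FR [ 0.442  -0.2483  0.085 ]
FL [ 0.518  -0.0306  0.085 ]
LR [ 0.5036 -0.2717  0.085 ]
LL [ 0.5777 -0.046   0.085 ]
0.2305903872668783 -19.25650832237062
0.2375780795110299 -18.184773219175145
[ 0.0264 -0.0141  0.006 ] -28.104044180302093
```

View pics/w1c.png

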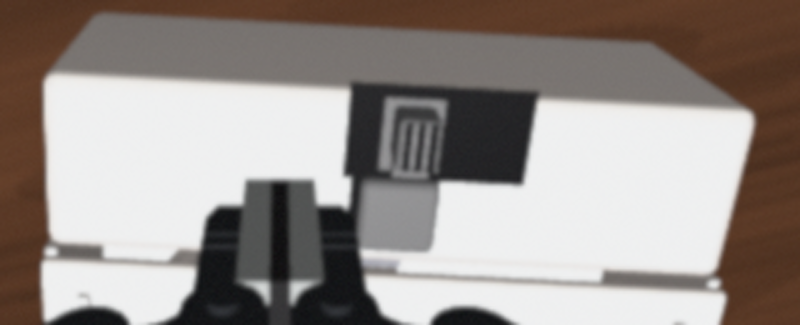

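Request:
{"op": "apply_moves", "data": {"deltas": [0,-20,13,40,2.5,0,-20,13,70,2.5,0,-20,13,85,2.5,0,-20,13,95,2.5,0,-20,13,101,2.5,0,-20,13,101,2.5]}}

```text
clock: 3.47
position: [0.4764, -0.1676, 0.1088]
ee_rot: [-0.001, 0.16, 0.987, 0.0]
contact_force: [-0.6, 0.4, -0.4]
width: -0.0001
gripper_force: 0.0
```

```bash
python3 - <<'E'
from h import *
np.set_printoptions(precision=4,suppress=True)
s=get_state(); print(s["clock"],s["position"],s["ee_rot"],s["contact_force"])
w=get_image("wrist"); save(w,"w2")
for q,z in dict(button_top=.099,tab_ridge=.093).items():
    for r in place_of(q,w)[:2]: print(q,np.round(r["point"],1),round(r["score"],2),atz(w,r["point"],z))
E
```

```text
3.4667 [ 0.4764 -0.1676  0.1088] [-0.0006  0.16    0.9871  0.0002] [-0.6028  0.4323 -0.3775]
tab_ridge [344.8 277.9] 0.63 [ 0.491  -0.1391  0.093 ]
```

View pics/w2.png

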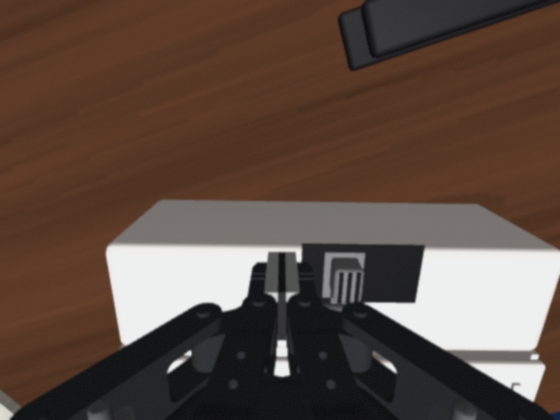

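The fingers are left of the ridge (345,280) and lined up with the box front. I'll push along +y and watch the force.

Request:
{"op": "apply_moves", "data": {"deltas": [0,0,4,0,0,0,0,8,0,0,0,0,12,0,0,0,0,16,0,0,0,0,20,0,0,0,0,24,0,0,0,0,28,0,0,0,0,28,0,0]}}

```text
clock: 4.28
position: [0.4863, -0.1407, 0.1097]
ee_rot: [0.001, 0.16, 0.987, 0.0]
contact_force: [1.2, -1.0, 1.0]
width: 0.0002
gripper_force: 0.6
```

```bash
python3 - <<'E'
from h import *
np.set_printoptions(precision=4,suppress=True)
s=get_state(); print(s["clock"],s["position"],s["contact_force"])
w=get_image("wrist"); 
for r in place_of("tab_ridge",w)[:2]: print(np.round(r["point"],1),round(r["score"],2),atz(w,r["point"],.093))
E
```

```text
4.2833 [ 0.4863 -0.1407  0.1097] [ 1.2493 -0.9949  0.9776]
[318.2 274.8] 0.97 [ 0.4957 -0.1243  0.093 ]
```

Request:
{"op": "apply_moves", "data": {"deltas": [0,0,2,0,0,0,0,4,0,0,0,0,6,0,0,0,0,7,0,0,0,0,7,0,0]}}

```text
clock: 4.8
position: [0.4878, -0.1347, 0.1093]
ee_rot: [-0.0, 0.16, 0.987, -0.0]
contact_force: [0.6, -2.7, 1.2]
width: 0.0001
gripper_force: 1.3
```

```bash
python3 - <<'E'
from h import *
np.set_printoptions(precision=4,suppress=True)
s=get_state(); print(s["clock"],s["position"],s["contact_force"])
w=get_image("wrist"); 
for r in place_of("tab_ridge",w)[:2]: print(np.round(r["point"],1),round(r["score"],2),atz(w,r["point"],.093))
E
```

```text
4.8 [ 0.4878 -0.1347  0.1093] [ 0.5748 -2.7382  1.2221]
[322.5 275.3] 0.77 [ 0.4979 -0.1163  0.093 ]
```

Continue until the end stop gives a clear force.

Request:
{"op": "apply_moves", "data": {"deltas": [0,0,1,0,0,0,0,2,0,0,0,0,3,0,0,0,0,3,0,0]}}

```text
clock: 5.23
position: [0.4881, -0.1341, 0.1094]
ee_rot: [-0.0, 0.159, 0.987, -0.002]
contact_force: [-2.9, -9.7, 0.5]
width: -0.0007
gripper_force: 4.7
```

At the end stop (10 N). I'll back off, raise and re-measure the button and tab.

Request:
{"op": "apply_moves", "data": {"deltas": [0,0,-5,0,0,0,10,-5,-30,0,0,30,5,-60,0,0,30,25,-90,0,0,30,35,-90,0,0,30,35,-90,0]}}

```text
clock: 5.73
position: [0.4725, -0.0871, 0.201]
ee_rot: [0.002, 0.159, 0.987, 0.001]
contact_force: [0.1, 0.4, 0.2]
width: -0.0
gripper_force: 0.0
```

```bash
python3 - <<'E'
from h import *
np.set_printoptions(precision=4,suppress=True)
s=get_state(); print(s["clock"],s["position"],s["ee_rot"],s["contact_force"])
w=get_image("wrist"); save(w,"w3");t=get_image("top");sd=get_image("side")
for q,z in dict(button_top=.099,tab_ridge=.093).items():
  for im in (w,t,sd):
    for r in place_of(q,im)[:1]: print(q,np.round(r["point"],1),round(r["score"],2),atz(im,r["point"],z))
E
```

```text
5.7333 [ 0.4725 -0.0871  0.201 ] [0.002  0.1593 0.9872 0.001 ] [0.0644 0.4418 0.2235]
button_top [220.9 280. ] 0.74 [ 0.5145 -0.1516  0.099 ]
button_top [310.  121.2] 0.45 [ 0.5142 -0.1459  0.099 ]
tab_ridge [251.1 247.4] 0.92 [ 0.4976 -0.1203  0.093 ]
tab_ridge [317.2 127.1] 0.52 [ 0.4927 -0.1282  0.093 ]
```

View pics/w3.png

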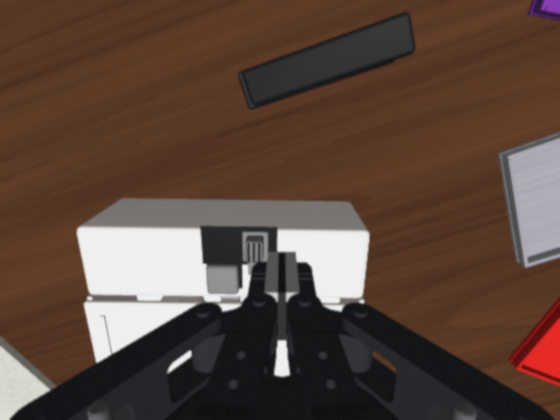

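The tab is clear of the button, with the ridge at (253,248) and the button at (223,279). Now I'll press.

Request:
{"op": "apply_moves", "data": {"deltas": [0,-30,-25,20,0,0,-58,-48,40,0,0,-58,-48,60,0,0,-58,-48,78,0,0,-58,-48,84,0,0,-58,-48,88,0,0,-58,-48,92,0,0,-58,-48,94,0,0,-58,-48,94,0]}}

```text
clock: 6.93
position: [0.5105, -0.1534, 0.1098]
ee_rot: [0.0, 0.159, 0.987, -0.001]
contact_force: [-9.5, -0.5, 22.8]
width: -0.0002
gripper_force: 11.4
```

Request:
{"op": "apply_moves", "data": {"deltas": [0,5,0,-20,0,0,30,0,-40,0,0,60,0,-80,0,0,80,0,-110,0,0,80,0,-120,0,0,80,0,-120,0,60,80,0,-120,0,60,80,0,-120,0,60,80,0,-120,0,60,80,0,-120,0,60,80,0,-120,0,60,80,0,-120,0]}}

```text
clock: 7.93
position: [0.4353, -0.1276, 0.2245]
ee_rot: [-0.001, 0.16, 0.987, 0.0]
contact_force: [-0.5, 0.1, 0.0]
width: 0.06
gripper_force: 0.0
```

```bash
python3 - <<'E'
from h import *
np.set_printoptions(precision=4,suppress=True)
s=get_state(); print(s["clock"],s["position"],s["ee_rot"],s["contact_force"])
I=dict(w=get_image("wrist"),t=get_image("top"),s=get_image("side"))
for q,z in dict(button_top=.099,tab_ridge=.093,tablets_mid=.042,ointment=.007,tray=0).items():
  for n,im in I.items():
    for r in place_of(q,im)[:2]: print(q,n,np.round(r["point"],1),round(r["score"],2),atz(im,r["point"],z))
f=lambda n,a,b,c,d,k:cv2.resize(I[n]["frame"][a:b,c:d],(400,300)) 
a=np.hstack([f("t",100,280,290,530,2),f("s",40,220,200,440,2)]); b=np.hstack([cv2.resize(I["w"]["frame"],(400,300)),0*f("t",0,90,0,120,1)])
cv2.imwrite("pics/c4.png",np.vstack([a,b])[:,:,::-1])
E
```

```text
7.9333 [ 0.4353 -0.1276  0.2245] [-0.0009  0.16    0.9871  0.0003] [-0.5216  0.1     0.0172]
button_top w [282.7 293.2] 0.79 [ 0.5186 -0.1539  0.099 ]
button_top t [385.8 235.5] 0.6 [ 0.5141 -0.1516  0.099 ]
button_top s [310.2 120. ] 0.64 [ 0.5137 -0.1513  0.099 ]
tab_ridge t [371.  242.2] 0.56 [ 0.498  -0.1137  0.093 ]
tab_ridge s [319.1 127.4] 0.62 [ 0.4871 -0.1272  0.093 ]
tablets_mid w [336.  338.7] 0.77 [ 0.6323 -0.1264  0.042 ]
tablets_mid t [373.5 192.8] 0.54 [ 0.6341 -0.1355  0.042 ]
tablets_mid s [264.2 139.7] 0.56 [ 0.6479 -0.1198  0.042 ]
ointment w [236.1 310.1] 0.62 [ 0.5822 -0.2358  0.007 ]
ointment t [408.9 211.2] 0.55 [ 0.5845 -0.2383  0.007 ]
ointment s [289.1 119.5] 0.49 [ 0.5777 -0.2569  0.007 ]
tray t [229.4 301. ] 0.85 [0.3498 0.2669 0.    ]
tray t [247.5 142.6] 0.58 [0.7936 0.2081 0.    ]
tray s [278.8 238.9] 0.84 [0.5866 0.2117 0.    ]
tray s [365. 258.] 0.66 [0.3633 0.2591 0.    ]
```

View pics/c4.png

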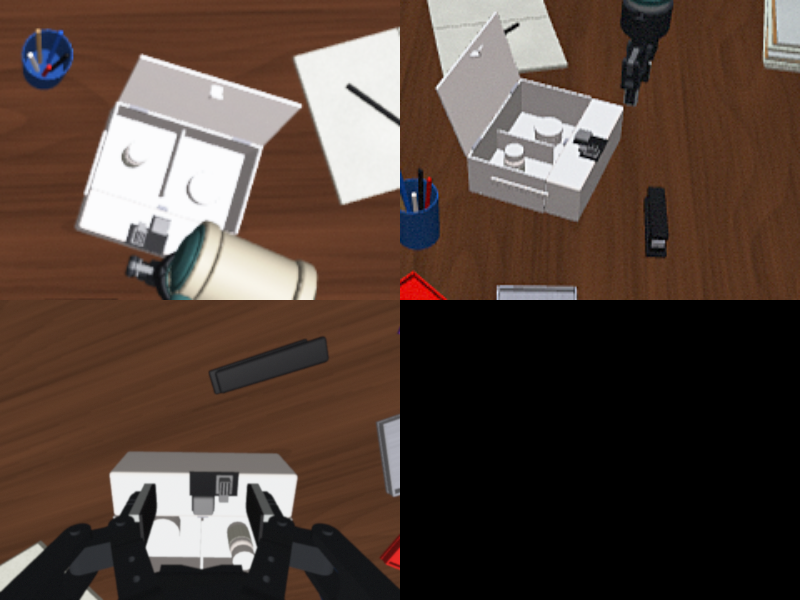

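The lid is fully open. The bottle is in the left compartment near (.633,-.13), and the jar is in the right one. I'll take one nearer look to triangulate the bottle.

Request:
{"op": "apply_moves", "data": {"deltas": [64,-35,-15,-15,0,64,-60,-30,-25,0,64,-60,-30,-25,0,64,-60,-30,-25,0]}}

```text
clock: 9.17
position: [0.4838, -0.1761, 0.2505]
ee_rot: [0.0, 0.161, 0.987, -0.0]
contact_force: [-1.0, 0.0, 0.1]
width: 0.0642
gripper_force: 0.0
```

```bash
python3 - <<'E'
from h import *
np.set_printoptions(precision=4,suppress=True)
s=get_state(); print(s["clock"],s["position"],s["ee_rot"],s["width"])
I=dict(w=get_image("wrist"),t=get_image("top"),s=get_image("side"))
O=[]
for q,z in dict(tablets_mid=.042).items():
  for n,im in I.items():
    for r in place_of(q,im)[:1]: O.append((im,r["point"])); print(q,n,np.round(r["point"],1),round(r["score"],2),atz(im,r["point"],z))
print(tri(O)); save(I["w"],"w5")
# steel tray from top colour corners
t=I["t"]["frame"]; g=cv2.cvtColor(t,cv2.COLOR_RGB2HSV); m=((g[...,1]<70)&(g[...,2]>90)).astype(np.uint8); m[:185]=0;m[250:]=0;m[:,:205]=0;m[:,290:]=0
c=max(cv2.findContours(m,0,2)[0],key=cv2.contourArea); r=cv2.minAreaRect(c); print(r)
B=np.array([atz(I["t"],p,.012) for p in cv2.boxPoints(r)]); print(B, B.mean(0), np.linalg.norm(B-np.roll(B,1,0),axis=1))
E
```

```text
9.1667 [ 0.4838 -0.1761  0.2505] [ 0.0004  0.1606  0.987  -0.0001] 0.06419333144093854
tablets_mid w [309.9 240.2] 0.63 [ 0.5646 -0.1694  0.042 ]
tablets_mid t [370.4 195.7] 0.72 [ 0.6264 -0.1267  0.042 ]
tablets_mid s [262.9 138.5] 0.54 [ 0.6521 -0.1248  0.042 ]
[ 0.6314 -0.1635 -0.0237]
((246.26861572265625, 217.395263671875), (47.67984390258789, 62.40349578857422), 86.05481719970703)
[[0.642  0.3052 0.012 ]
 [0.6494 0.1312 0.012 ]
 [0.5164 0.1255 0.012 ]
 [0.5091 0.2979 0.012 ]] [0.5792 0.2149 0.012 ] [0.1331 0.1742 0.1331 0.1726]
```

View pics/w5.png

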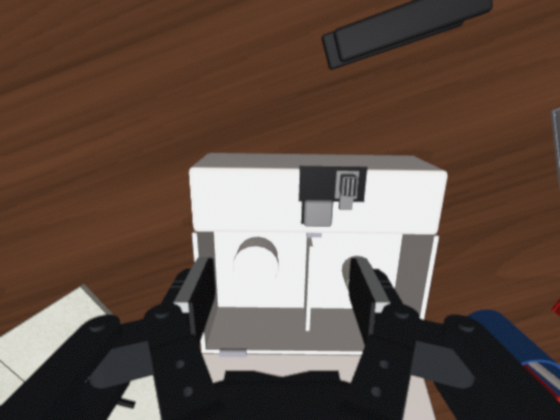

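The bottle is hidden behind the right finger at (355,275), and the 310,240 detection is a false one. I'll use the earlier estimate (.634,-.129), hover and check.

Request:
{"op": "apply_moves", "data": {"deltas": [64,-40,30,20,0,64,-75,55,40,0,64,-110,80,60,0,64,-127,92,80,0,64,-127,92,100,0,64,-127,92,110,0,64,-127,92,110,0]}}

```text
clock: 10.05
position: [0.6298, -0.1266, 0.1368]
ee_rot: [-0.004, 0.159, 0.987, 0.0]
contact_force: [-0.9, -0.2, -0.2]
width: 0.0642
gripper_force: 0.0
```

```bash
python3 - <<'E'
from h import *
np.set_printoptions(precision=4,suppress=True)
s=get_state(); print(s["clock"],s["position"],s["ee_rot"],s["width"])
I=dict(w=get_image("wrist"),t=get_image("top"),s=get_image("side"))
for n,im in I.items():
    for r in place_of("tablets_mid",im)[:1]: print(n,np.round(r["point"],1),round(r["score"],2),atz(im,r["point"],.042))
f=lambda n,a,b,c,d:cv2.resize(I[n]["frame"][a:b,c:d],(400,300))
cv2.imwrite("pics/c6.png",np.hstack([f("w",0,420,0,560),f("s",60,210,190,390)])[:,:,::-1])
E
```

```text
10.05 [ 0.6298 -0.1266  0.1368] [-0.0041  0.1594  0.9872  0.0005] 0.06422734519091124
w [279.5 220.1] 0.82 [ 0.6337 -0.1293  0.042 ]
t [372.3 195.9] 0.67 [ 0.6257 -0.1319  0.042 ]
s [265.4 138.4] 0.66 [ 0.6447 -0.1257  0.042 ]
```

View pics/c6.png

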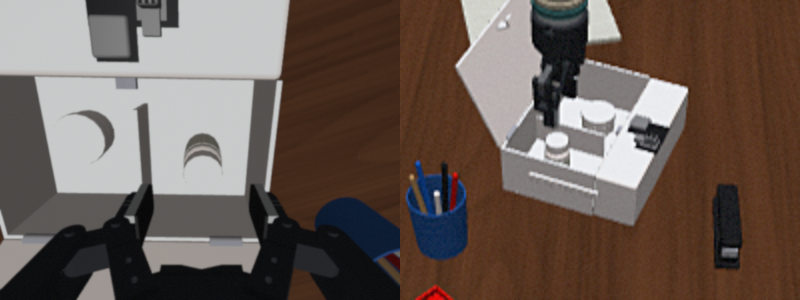

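The bottle sits centred between the fingers (about 280,222 in the wrist frame), so I'll go straight down.

Request:
{"op": "apply_moves", "data": {"deltas": [64,0,0,25,0,64,0,0,50,0,64,0,0,70,0,64,0,0,82,0,64,0,0,89,0,64,0,0,89,0,64,0,0,89,0]}}

```text
clock: 10.93
position: [0.6328, -0.1284, 0.0531]
ee_rot: [0.001, 0.16, 0.987, -0.0]
contact_force: [-0.2, -0.7, 0.7]
width: 0.0637
gripper_force: 0.5
```

Request:
{"op": "apply_moves", "data": {"deltas": [30,0,0,0,0,30,0,0,0,0,30,0,0,0,0,30,0,0,0,0,30,0,0,0,0,30,0,0,0,0], "squeeze": 30}}

```text
clock: 11.43
position: [0.633, -0.1281, 0.0525]
ee_rot: [0.001, 0.16, 0.987, -0.0]
contact_force: [-1.1, 0.6, 5.4]
width: 0.0368
gripper_force: 30.3
```

Request:
{"op": "apply_moves", "data": {"deltas": [30,0,0,-10,0,30,0,0,-30,0,30,0,0,-55,0,30,0,0,-80,0,30,0,0,-105,0,30,0,0,-115,0,30,0,0,-120,0,30,0,0,-120,0]}}

```text
clock: 12.1
position: [0.6326, -0.1279, 0.1721]
ee_rot: [0.001, 0.16, 0.987, -0.0]
contact_force: [0.5, -0.1, -0.1]
width: 0.0366
gripper_force: 30.4
```

```bash
python3 - <<'E'
from h import *
np.set_printoptions(precision=4,suppress=True)
s=get_state(); print(s["clock"],s["position"],s["ee_rot"],s["width"],s["qpos"],s["contact_force"])
w=get_image("wrist");sd=get_image("side")
for n,im in(("w",w),("s",sd)):
    for r in place_of("tablets_mid",im)[:1]: print(n,np.round(r["point"],1),round(r["score"],2),atz(im,r["point"],s["position"][2]-.01), proj(im,s["position"]))
cv2.imwrite("pics/c7.png",np.hstack([cv2.resize(w["frame"],(400,300)),cv2.resize(sd["frame"][60:210,190:390],(400,300))])[:,:,::-1])
M=Rq(s["ee_rot"]); D=np.array([.583,.213,s["position"][2]])-s["position"]; print((M.T@D)*1000)
E
```

```text
12.1 [ 0.6326 -0.1279  0.1721] [ 0.0007  0.16    0.9871 -0.0001] 0.036617309654260036 [-0.3073  0.4268  1.4654  0.0001  1.2479 -1.5568] [ 0.4787 -0.1487 -0.1272]
w [280.5 277.9] 0.88 [ 0.6339 -0.1286  0.1621] [280.8549 287.1248]
s [263.9 107.8] 0.68 [ 0.647  -0.1212  0.1621] [269.1727 103.6443]
[154.7241 307.8294  -0.1947]
```

View pics/c7.png

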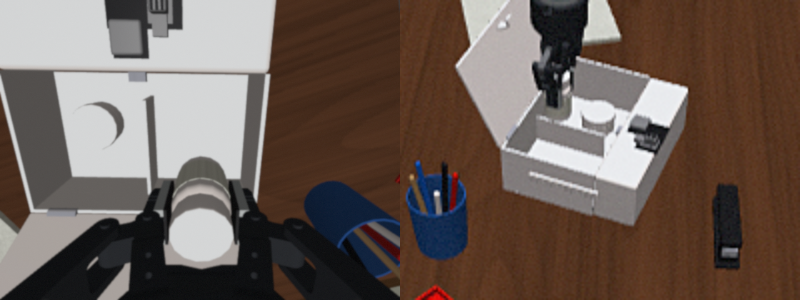

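The bottle is held upright and clear of the box. I'll carry it to the tray.

Request:
{"op": "apply_moves", "data": {"deltas": [30,12,22,0,0,30,25,50,0,0,30,40,80,0,0,30,56,112,0,0,30,72,144,0,0,30,88,176,0,0,30,104,208,0,0,30,120,240,0,0,30,136,270,0,0,30,148,294,20,0,30,155,308,40,0,30,155,308,60,0]}}

```text
clock: 13.3
position: [0.5812, 0.217, 0.1098]
ee_rot: [-0.001, 0.158, 0.987, 0.001]
contact_force: [0.1, -0.2, -0.7]
width: 0.0367
gripper_force: 30.4
```

```bash
python3 - <<'E'
from h import *
np.set_printoptions(precision=4,suppress=True)
s=get_state(); print(s["clock"],s["position"],s["ee_rot"],s["width"],s["contact_force"])
w=get_image("wrist");sd=get_image("side"); t=get_image("top")
for n,im in(("w",w),("s",sd),("t",t)):
    for r in place_of("tray",im)[:3]: print(n,np.round(r["point"],1),round(r["score"],2),atz(im,r["point"],0))
cv2.imwrite("pics/c8.png",np.hstack([cv2.resize(w["frame"],(400,300)),cv2.resize(sd["frame"][120:300,180:420],(400,300))])[:,:,::-1])
E
```

```text
13.3 [0.5812 0.217  0.1098] [-0.0007  0.1583  0.9874  0.0007] 0.03671459731043447 [ 0.1182 -0.2087 -0.7022]
w [280.1 204.5] 0.6 [0.5794 0.2168 0.    ]
s [364.7 256.5] 0.82 [0.3638 0.2546 0.    ]
s [201.9 235.6] 0.79 [0.7894 0.2125 0.    ]
s [283.8 239.2] 0.67 [0.5734 0.2119 0.    ]
t [247.9 216. ] 0.82 [0.5838 0.2111 0.    ]
t [247.6 144.1] 0.81 [0.7892 0.2079 0.    ]
t [229.1 301.5] 0.79 [0.3485 0.2677 0.    ]
```

View pics/c8.png

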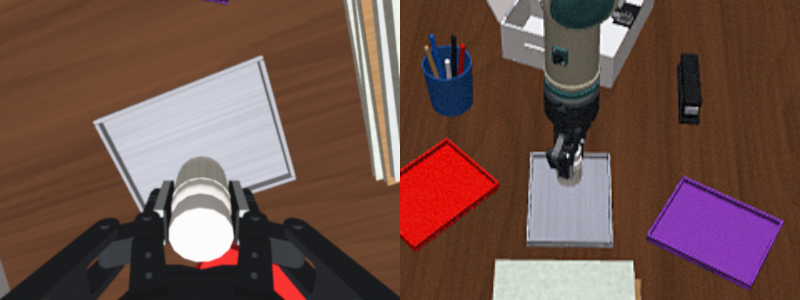

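It is over the steel tray. I'll lower it, slowing near the floor.

Request:
{"op": "apply_moves", "data": {"deltas": [30,0,0,18,0,30,0,0,34,0,30,0,0,46,0,30,0,0,52,0,30,0,0,55,0,30,0,0,57,0,30,0,0,57,0]}}

```text
clock: 14.18
position: [0.5832, 0.2131, 0.0551]
ee_rot: [0.001, 0.16, 0.987, 0.0]
contact_force: [-0.4, -0.8, -0.6]
width: 0.0369
gripper_force: 30.4
```

Request:
{"op": "apply_moves", "data": {"deltas": [30,0,0,1,0,30,0,0,2,0,30,0,0,3,0,30,0,0,3,0]}}

```text
clock: 14.52
position: [0.5826, 0.2134, 0.0516]
ee_rot: [0.0, 0.16, 0.987, 0.0]
contact_force: [-0.1, -0.2, -0.8]
width: 0.0361
gripper_force: 30.4
```

Request:
{"op": "apply_moves", "data": {"deltas": [30,0,0,1,0,30,0,0,1,0,30,0,0,2,0,30,0,0,2,0]}}

```text
clock: 14.85
position: [0.5827, 0.2134, 0.0495]
ee_rot: [0.0, 0.16, 0.987, 0.0]
contact_force: [-0.3, 0.1, -0.0]
width: 0.0368
gripper_force: 30.4
```

Request:
{"op": "apply_moves", "data": {"deltas": [30,0,0,0.5,0,30,0,0,1,0,30,0,0,1.5,0,30,0,0,1.5,0]}}

```text
clock: 15.18
position: [0.5827, 0.2134, 0.0495]
ee_rot: [0.0, 0.16, 0.987, 0.0]
contact_force: [-2.3, -0.6, 8.0]
width: 0.0367
gripper_force: 31.2
```

Contact at 8 N. I'll ease off, release and lift away.

Request:
{"op": "apply_moves", "data": {"deltas": [30,0,0,-1,0,30,0,0,-1,0,45,0,0,-1,0,60,0,0,-1,0,64,0,0,-1,0,64,0,0,-1,0,64,0,0,-1,0,64,0,0,-10,0,64,0,0,-30,0,64,0,0,-60,0,64,0,0,-90,0,64,0,0,-120,0]}}

```text
clock: 16.18
position: [0.5823, 0.2133, 0.1696]
ee_rot: [-0.0, 0.16, 0.987, 0.0]
contact_force: [0.6, 0.4, -0.0]
width: 0.0641
gripper_force: 0.0
```

Request:
{"op": "apply_moves", "data": {"deltas": [64,0,0,-20,0,64,20,0,-40,0,64,60,0,-60,0,64,100,0,-70,0,64,120,0,-70,0,64,120,0,-70,0]}}

```text
clock: 16.68
position: [0.4641, 0.2524, 0.2401]
ee_rot: [-0.0, 0.159, 0.987, 0.001]
contact_force: [-0.7, -1.0, -0.0]
width: 0.0638
gripper_force: 0.0
```

```bash
python3 - <<'E'
from h import *
np.set_printoptions(precision=4,suppress=True)
s=get_state(); print(s["clock"],s["position"],s["contact_force"])
w=get_image("wrist");sd=get_image("side")
for n,im in(("w",w),("s",sd)):
    for r in place_of("tablets_mid",im)[:1]: print(n,np.round(r["point"],1),round(r["score"],2),atz(im,r["point"],.04))
cv2.imwrite("pics/c9.png",np.hstack([cv2.resize(w["frame"],(400,300)),cv2.resize(sd["frame"][60:300,150:470],(400,300))])[:,:,::-1])
E
```

```text
16.6833 [0.4641 0.2524 0.2401] [-0.694  -1.0172 -0.0443]
w [280.4 282.4] 0.6 [0.5808 0.213  0.04  ]
s [275.3 233.3] 0.91 [0.5952 0.2234 0.04  ]
```

View pics/c9.png

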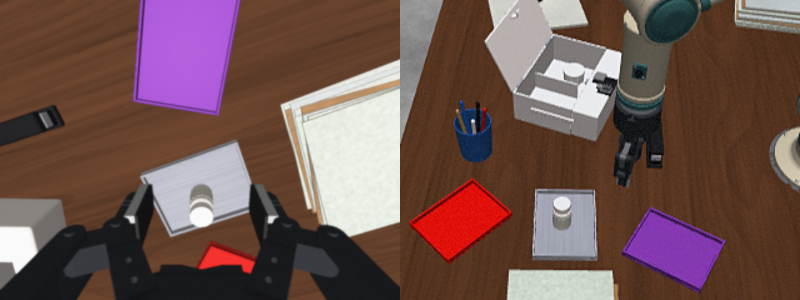

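The bottle stands upright on the steel tray, the lid is open, the jar is still inside, and the robot is clear.

```bash
python3 -c "
from rig import *
print(sign_off())"
```

```text
the job is handed in; nothing more can be done
None
```

I slid the child-lock tab fully out, pressed the button so the lid sprang open, and stood the tablet bottle upright on the steel tray; the box was left open and unlocked, the other items looked undisturbed in the last picture, and I handed the job in at about 17 s.

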